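# Pry open the reader's hood and reset it

### The job

The reader has jammed. Pick up the spatula, slip its blade into the slot under the front edge of the reader's hood, pry the hood up and swing it all the way back, gently, with the spatula and not with the gripper itself. Then push the small sprung lever that was under the hood right over to its stop and let it spring back, and lay the spatula flat on the black mat again, leaving the hood open and the jars and the brown bottle standing where they are.

Things in the scene. Friction and masses are not known exactly. Their poses are not given: they have to be found in the camera images.
- reader: white bench-top reader, fixed to the bench: 205 mm deep (its x from -85 to +120), 180 mm wide, flat deck 70 mm high; a block 113 mm high fills its rear (x from +55 to +120). Origin at bench level, between its sides; its x axis points from its front (robot's side) to its rear, z up
- slot (a point): point in the pry slot at the front of the closed hood: below the front skirt (reader x -70 mm, y 0), 5 mm above the deck. The slot is 66 mm wide and runs from the deck (70 mm up) to the skirt's lower edge (80 mm up); the deck reaches 15 mm in front of it. Fixed to the reader
- hood_axis (a point): middle of the hood's hinge line, at the rear top edge of the hood: reader x +50 mm, 115 mm above the bench; the line runs along reader y. Fixed to the reader
- hood_lip (a point): middle of the lower edge of the hood's front skirt (moves with the hood): 120 mm in front of the hinge line and 35 mm below it when shut. The grey hood is a shell, 122 mm deep, 132 mm wide, 45 mm high, walls 4 mm, open underneath and at the rear below the hinge
- hood (a joint): angle of the hood: 0 shut, grows as its front rises and swings back, 1.75 rad at the stop (leaning 10 degrees back beyond upright). The hinge is stiff: the hood stays where it is left and takes about 2 N at its front edge
- reset_lever (a joint): angle of the sprung reset lever: 0 at rest (leaning 0.4 rad to the reader's front), 0.8 rad at its stop (leaning 0.4 rad to the rear). Swings about a line along reader y at reader x 0, y +36 mm, 72 mm above the bench; about 1 to 3.5 N at its tip; springs back when let go
- lever_tip (a point): centre of the small black cross bar on top of the lever, 10 mm thick and 18 mm long (along reader y), 31 mm from the lever's pivot. Under the hood until that is opened
- spatula: spatula, 200 mm long, 90 g, lying on the mat: a plain wooden handle 100 mm long, 16 mm wide, 20 mm high, and a steel blade 20 mm wide, 2.5 mm thick, reaching 100 mm beyond it at mid-height of the handle. Origin at the centre of the handle's underside; x points along the tool to the blade, z up as it lies; centre of mass about 25 mm ahead of the origin
- blade_tip (a point): middle of the blade's front edge, 150 mm ahead of the spatula's origin and 10 mm above its underside
- handle_end (a point): centre of the handle's rear end, 50 mm behind the spatula's origin, 10 mm above its underside
- mat: black rubber mat, fixed, 270 mm (its x) by 150 mm (its y), 3 mm thick, to the left or right of the reader; origin at the centre of its underside
- tray: shallow white tray, fixed, 220 by 150 mm, rim 22 mm high, floor 4 mm, on the other side of the reader; holds two jars; origin at the centre of its underside
- cup_a: sample jar with a blue cap, 44 mm across and 60 mm high, filled; a bystander; origin at the centre of its underside, in the tray
- cup_b: sample jar with a blue cap, 44 mm across and 60 mm high, filled; a bystander; origin at the centre of its underside, in the tray
- cup_c: sample jar with a blue cap, 44 mm across and 60 mm high, filled; a bystander; origin at the centre of its underside, on the bench beside the reader
- amber: brown glass bottle, 64 mm across, 140 mm high, a bystander; origin at the centre of its underside
Things that resemble listed ones, but are neither listed nor needed, are in the scene too. Leave any turquoise look-alike of the spatula alone.

How it is judged:
By the outcome, as a careful person would: the job done as asked, in the order asked, and still so for the second after the job is handed in, with the robot touching nothing.
It also fails if it takes over 64 s, if anything falls off the work surface, if the arm or the gripper's body presses on something with over 40 N, if the wrist force passes 120 N, or if a joint passes its speed limit or range.

### The arm

A 6-joint arm with a two-finger parallel gripper is mounted at the origin on the work surface. World frame = base frame: x ahead of the robot, y to its left, z up, the work surface at z = 0. Lengths are in mm, angles in rad, forces in N, time in s.
With the tool pointing down it reaches from about 275 to 850 mm from the base axis. Payload 5.2 kg.
Tool frame: the origin (TCP) lies on the front face of the gripper's body, between the roots of the fingers; the fingertips stand 73 mm ahead of it and the grasp point (between the pads) lies 54 mm ahead of it (env.tips_ahead is the distance from the TCP to the fingertips, in mm); z points along the fingers, y is the line along which they close (so a half turn about z gives the same grasp; the last joint's range is limited). The gripper opens to 85 mm and grips with 20 to 120 N. Pads are 22 mm wide; open, the fingers measure 114 mm over their backs; the gripper's body (76 mm by 85 mm) begins 54 mm behind the grasp point. The pads swing forward as they close: fully open they stand 13 mm farther back than shut.
Start: joints at [-1.339, 0.259, 1.535, -0, 1.348, -0.203], TCP at [231.697, -498.821, 303.91] pointing down, gripper open.
Joint ranges: [-3.14, 3.14], [-0.91, 2.08], [0.19, 2.58], [-1.22, 4.36], [0.22, 2.71], [-3.12, 3.12]. Speed limits (rad/s): [2.57, 2.57, 3.14, 3.14, 3.14, 3.14].

### API

Orientations are given as a rotation vector (axis times angle).
In Python, from station import env gives the robot as it stands.
- The arm moves only by the tool carry_out, never from a script. Its argument "moves" is text: rows parted by semicolons, each of 5 numbers parted by spaces: the finger opening in cm, from 0 to 8.54, then the shift along the tool's x, y, z in cm, then the turn about the tool's z in rad. A call has 1 to 5 rows; each row shifts and turns the commanded pose from where the row before left it, along the tool's axes as they then stand; what a row does not reach is not made up. A row lasts 1/8 s, in which the tool goes at most 62.5 mm and 10.7 degrees, less where a joint would pass 70% of its speed; a pose out of reach is approached as far as the arm can. A call is refused whole if a number of a shift passes 6.25 or a number of a turn 0.188, either way. A call with a gripper value outside its range is refused whole. The fingers move at their own pace and stop on an object; "force" is the grip in N (left out, the last holds). Time passes only in rows, so rows that do not move let the fingers close. It gives the time, the measured TCP pose, the force, the opening and the grip force at its end, in the units of the state.
- env.state(): the state, without advancing time (a new reading comes with each control period).
- env.grab_frame(name): name is "scene" or "top" or "wrist"; returns a dict with "img" (384x512x3 uint8, red, green, blue), "depth" (384x512 float32, mm along the optical axis (not along the pixel's ray), 0 where there is no reading), "fx", "fy", "cx", "cy" (pixels), "R" (3x3) and "t" (3): a world point X has camera coordinates R X + t; the wrist camera has in their place "mount" (4x4, takes a point from camera to tool coordinates, whose origin is the TCP and whose axes are the flange's). Camera axes: x right, y down, z forward; pixel columns grow to the right and rows downward; lengths in mm; the calibration is good to about 2 mm. A picture is of the moment at which its call begins: read the wrist's pose just before it.
- env.hand_in(): hands the job in; it is judged then, once.
Trained networks look in a picture, given as the dict that the camera call returned (one of the last four; its "shot" number tells which), for a name from the list of things; names that differ only in an ending like _2 or _b are one class to them, and where a whole thing is asked for, a point or a joint stands for the part that bears it (a point fixed in the world has none). Each returns a list of dicts, best first, with "conf" (0 to 1); they miss things now and then, are a little off and sometimes report something else, mostly with a low value. They report only what shows in the picture. A call takes as long as a camera call. They do not tell look-alikes from the thing itself.
- env.find_in(query, picture): "bbox" ([centre column, centre row, width, height] in pixels, round what is visible of it).
- env.cut_out(query, picture): "region" (384x512 bool, what is visible of it) and "bbox" ([centre column, centre row, width, height] in pixels, round what is visible of it).
- env.mark_of(query, picture): "xy" ([column, row] in pixels: a listed point, or the origin of a listed thing).
The state is a dict: "clock": time; "joints": joint angles; "joint_vel": joint speeds; "joint_torque": joint torques, N m; "ee_pos": TCP position; "eef_rot": TCP orientation; "ft_force": force on the tool from outside, world axes, zero at the start; "moment": the same for the moment, N m; "width": finger opening in mm; "gripper_force": force on a finger pad.
Only numpy, scipy, OpenCV 4.12 (cv2) and the standard library are available. Lean on these libraries where they do the work, as an engineer would, in place of code of your own. Each camera call takes 0.05 s, during which the arm holds its last target. There are 200 camera calls.

## Working session

There is one attempt and no reset: what is moved stays moved. The work goes in short steps, Python scripts to look and compute and a tool call to move; the robot and the scene stay as the last step left them, time stands still between calls to the robot, and variables do not carry over. Pictures are saved under pics/ and viewed, at most 10 in all, crops included, and the job is handed in when it is done.

Besides the shell and the picture viewer there is one more tool, called after "Call:" by a JSON object that holds its "method" and its "body", one argument or row to a line. carry_out: Moves the arm, as the interface text tells. Its arguments: {"type":"object","properties":{"moves":{"type":"string"},"force":{"type":"number"}},"required":["moves"]}

```bash
mkdir -p pics; ls
cat > h.py <<'E'
import numpy as np, cv2
from station import env
from scipy.spatial.transform import Rotation as Ro
def pose(s): return np.array(s['ee_pos']),Ro.from_rotvec(s['eef_rot']).as_matrix()
def pt(f,u,v,d):
    return np.array([(u-f['cx'])/f['fx']*d,(v-f['cy'])/f['fy']*d,d])
def world(f,uv,d=None):
    u,v=uv
    if d is None:
        d=f['depth'][int(round(v)),int(round(u))]
    return np.array(f['R']).T@(pt(f,u,v,d)-np.array(f['t']))
def onz(f,uv,z):
    R=np.array(f['R']);c=-R.T@np.array(f['t']);r=R.T@pt(f,uv[0],uv[1],1.)
    return c+r*(z-c[2])/r[2]
E
python3 - <<'E'
from h import *
s=env.state();print({k:np.round(v,3) for k,v in s.items()})
ims=[]
for n in ['scene','top']:
    f=env.grab_frame(n);print(n,np.round(f['R'],3).tolist(),np.round(f['t'],1),f['fx'],f['cx'],f['cy'])
    cv2.imwrite(f'pics/{n}0.png',cv2.resize(f['img'][:,:,::-1],(768,576)))
    for q in ['reader','spatula','blade_tip','handle_end','slot','hood_axis','hood_lip','mat','tray','cup_a','amber']:
        for m in env.mark_of(q,f)[:4]:
            xy=m['xy'];print(n,q,round(m['conf'],2),np.round(xy,1),np.round(world(f,xy),0))
E
```

```text
pics
{'clock': np.float64(0.0), 'joints': array([-1.339,  0.259,  1.536, -0.   ,  1.348, -0.203]), 'joint_vel': array([-0.001, -0.001,  0.001, -0.   ,  0.002,  0.   ]), 'joint_torque': array([ 1.0000e-03, -4.4603e+01, -2.9057e+01, -0.0000e+00,  1.1000e-02,
        0.0000e+00]), 'ee_pos': array([ 231.581, -498.422,  303.068]), 'eef_rot': array([-3.066, -0.677,  0.   ]), 'ft_force': array([ 1.331, -0.057,  0.522]), 'moment': array([ 0.03 , -0.008, -0.042]), 'gripper_force': np.float64(0.0), 'width': np.float64(85.212)}
scene [[0.788, 0.616, 0.006], [0.457, -0.579, -0.675], [-0.412, 0.535, -0.738]] [-363.8 -152.2 1619.3] 470.30636099636126 256.1919079867921 184.0784256461959
scene reader 0.7 [267.2 203.5] [548. -63. 122.]
scene reader 0.68 [283.5 227.6] [617. -82.  91.]
scene spatula 0.73 [290.4 135.6] [377. 298.  20.]
scene spatula 0.67 [259.7 114.6] [217. 334.   8.]
scene blade_tip 0.79 [219.7 112. ] [ 99. 250.  13.]
scene blade_tip 0.61 [331.3 151.4] [525. 324.  13.]
scene handle_end 0.75 [274.1 109.1] [234. 399.   0.]
scene handle_end 0.56 [283.2 129.7] [342. 304.  24.]
scene slot 0
[... 705 characters left out ...]
.1 173.1] [510. -38.  63.]
top spatula 0.79 [163.  211.3] [385. 301.  28.]
top spatula 0.6 [150.1 264.6] [203. 345.  26.]
top blade_tip 0.88 [179.8 296.8] [ 88. 247.  -2.]
top blade_tip 0.8 [160.5 168.6] [540. 317.  -5.]
top handle_end 0.89 [163.4 228.2] [327. 305.  -1.]
top slot 0.58 [259.1 172.1] [509. -33.  97.]
top hood_axis 0.76 [250.4 136. ] [629.  -5. 115.]
top hood_lip 0.92 [258.3 172.5] [508. -30.  95.]
top mat 0.95 [165.1 198. ] [433. 298.   6.]
top tray 0.95 [337.9 197.2] [ 428. -317.   -0.]
top cup_a 0.62 [334.2 179.3] [ 485. -293.   60.]
top cup_a 0.56 [182.2 124.9] [683. 230.  59.]
top cup_a 0.43 [332.5 203.7] [ 401. -284.   61.]
top amber 0.77 [313.  119.9] [ 687. -221.   92.]
```

View pics/top0.png

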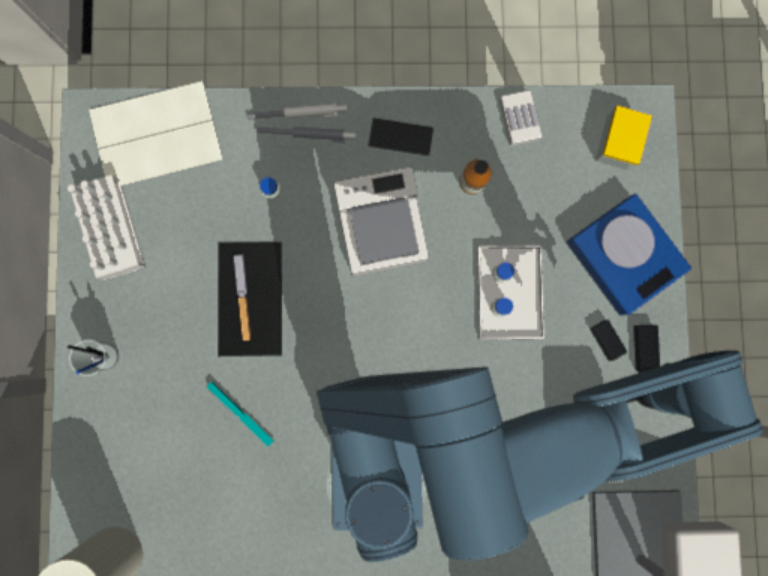

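View pics/scene0.png

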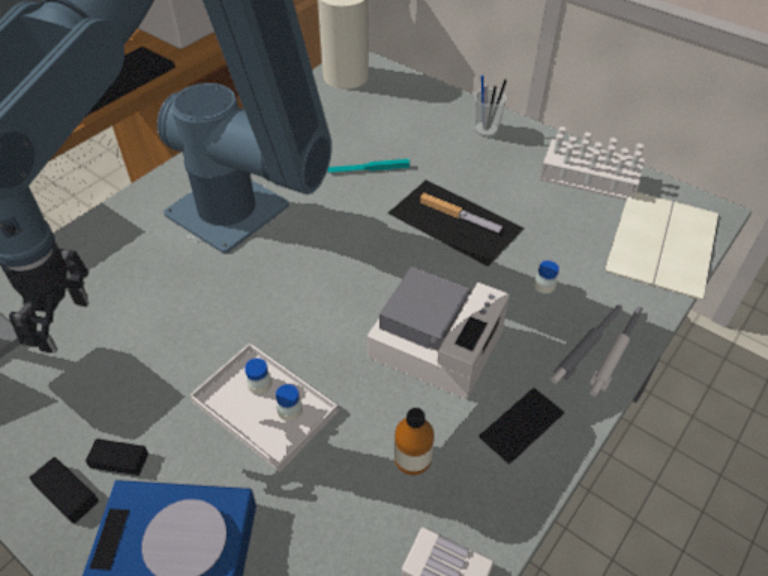

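The wooden-handled spatula lies on the black mat: in the enlarged top view its handle is at (242,315) and its blade at (239,265). The turquoise stick at (240,410) is off the mat and is the look-alike, so I'll leave it alone. The reader is at (382,225), slightly yawed. I'll move the wrist camera over the reader for close views.

Call:
{"method": "carry_out", "body": {
  "moves": "8.5 3.6 -4.0 -1.3 0; 8.5 3.6 -4.0 -1.3 0; 8.5 3.6 -4.0 -1.3 0; 8.5 3.6 -4.0 -1.3 0; 8.5 3.6 -4.0 -1.3 0"
}}

```text
clock: 1.82
ee_pos: [310.9, -240.0, 369.5]
eef_rot: [3.067, 0.676, 0.001]
ft_force: [0.9, 0.7, -0.8]
width: 85.1
gripper_force: 0.0
```

Call:
{"method": "carry_out", "body": {
  "moves": "8.5 3.6 -4.0 -1.3 0; 8.5 3.6 -4.0 -1.3 0; 8.5 3.6 -4.0 -1.3 0; 8.5 3.6 -4.0 -1.3 0; 8.5 0 0 0 0.18"
}}

```text
clock: 2.45
ee_pos: [374.5, -32.2, 422.3]
eef_rot: [3.115, 0.405, 0.005]
ft_force: [-0.2, -0.7, -0.9]
width: 85.1
gripper_force: 0.0
```

```bash
cat >> h.py <<'E'
def wrist():
    s=env.state();f=env.grab_frame('wrist');p,R=pose(s);M=np.array(f['mount'])
    Rw=R@M[:3,:3];tw=p+R@M[:3,3]
    f['R']=Rw.T;f['t']=-Rw.T@tw
    return f
def cloud(f):
    d=f['depth'];v,u=np.mgrid[:d.shape[0],:d.shape[1]]
    P=np.stack([(u-f['cx'])/f['fx']*d,(v-f['cy'])/f['fy']*d,d],-1)
    W=(P-np.array(f['t']))@np.array(f['R']); W[d<=0]=np.nan
    return W
E
python3 - <<'E'
from h import *
f=wrist();print(np.round(f['mount'],3).tolist(),f['fx'])
cv2.imwrite('pics/w1.png',f['img'][:,:,::-1]);np.save('w1.npy',cloud(f))
for q in ['reader','slot','hood_lip','hood_axis']:
    for m in env.mark_of(q,f)[:2]:
        xy=m['xy'];print(q,round(m['conf'],2),np.round(xy,1),np.round(world(f,xy),0))
E
```

```text
[[-0.0, -0.965, -0.262, 66.346], [1.0, -0.0, -0.0, 0.247], [0.0, -0.262, 0.965, -70.704], [0.0, 0.0, 0.0, 1.0]] 289.79431426701973
reader 0.81 [288.4  21. ] [549. -20. 115.]
slot 0.81 [285.9  60.9] [509. -30. 100.]
hood_lip 0.83 [284.6  60.4] [508. -28. 106.]
```

View pics/w1.png

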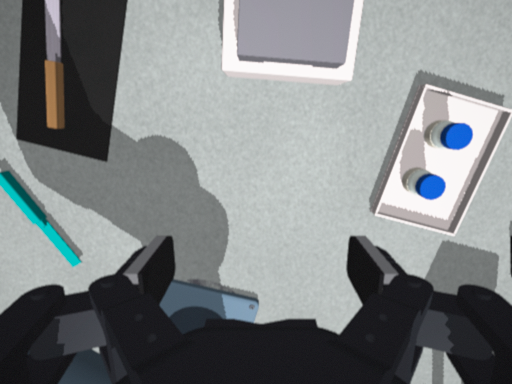

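The closeup shows the reader's front edge at about (290,75), cut off at the top. The spatula handle is at (55,95), and the turquoise look-alike is at (40,215). I'll go forward to see the whole reader.

Call:
{"method": "carry_out", "body": {
  "moves": "8.5 4.2 0.4 -1 0; 8.5 4.2 0.4 -1 0; 8.5 4.2 0.4 -1 0; 8.5 0 0 0 0.06; 8.5 0 0 0 0"
}}

```text
clock: 3.32
ee_pos: [499.1, -16.8, 450.2]
eef_rot: [-3.126, -0.306, 0.002]
ft_force: [-0.4, 0.8, 0.3]
width: 84.8
gripper_force: 0.0
```

Run:
```python
from h import *
f=wrist();W=cloud(f)
cv2.imwrite('pics/w2.png',f['img'][:,:,::-1]);np.save('w2.npy',W)
for q in ['reader','slot','hood_lip','hood_axis','spatula','blade_tip','handle_end','cup_c','amber']:
    for m in env.mark_of(q,f)[:2]:
        xy=m['xy'];print(q,round(m['conf'],2),np.round(xy,1),np.round(world(f,xy),0))
near=(abs(W[...,0]-577)<160)&(abs(W[...,1]+15)<140)
for lo,hi,n in [(62,78,'deck'),(109,121,'hood+block')]:
    m=near&(W[...,2]>lo)&(W[...,2]<hi)
    n_,lab,st,c=cv2.connectedComponentsWithStats(m.astype(np.uint8))
    for i in range(1,n_):
        if st[i,4]>300:
            P=W[lab==i];r=cv2.minAreaRect(P[:,:2].astype(np.float32));print(n,st[i],np.round(r[0],1),np.round(r[1],1),round(r[2],2),np.median(P[:,2]).round(1))
g=(f['img'].max(2)<125)&(f['img'].min(2)>75)&(W[...,2]>105)&near   # grey hood top
P=W[g];r=cv2.minAreaRect(P[:,:2].astype(np.float32));print('grey',r,np.median(P[:,2]),g.sum())
```

```text
reader 0.62 [273.9 104.4] [579. -19. 116.]
slot 0.84 [276.8 152. ] [517. -36. 118.]
slot 0.73 [63.9 90.5] [536. 329.   3.]
hood_axis 0.82 [275.2  62.5] [629. -10. 120.]
spatula 0.92 [ 73.7 176.9] [394. 298.  22.]
spatula 0.64 [ 48.6 263.8] [206. 347.  12.]
blade_tip 0.59 [66.2 90.3] [537. 325.   4.]
handle_end 0.96 [ 77.4 208.9] [327. 300.   4.]
handle_end 0.84 [ 27.6 245.9] [230. 394.   2.]
cup_c 0.73 [395.3 229. ] [ 414. -281.   35.]
cup_c 0.69 [119.6   0.4] [678. 225.  46.]
amber 0.88 [420.4  54.4] [ 689. -215.   64.]
deck [ 213   63  125   99 2502] [566.3 -24. ] [141.2 180.1] 10.5 70.8
hood+block [  206     2   145   156 17471] [604.6 -17.1] [192.5 180.4] 10.61 115.1
grey ((586.2278442382812, -5.6240692138671875), (212.20712280273438, 146.37193298339844), 6.4159932136535645) 406.55206015164293 1789
```

View pics/w2.png

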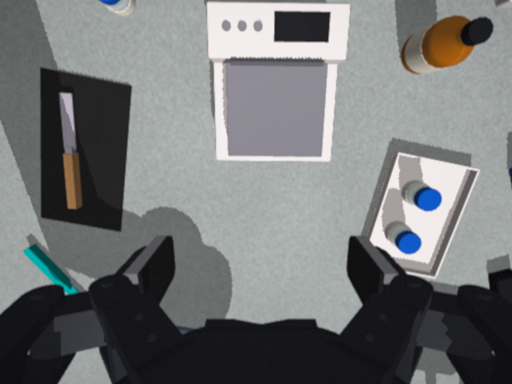

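The spatula and reader are clear: the handle is at (72,180), the blade tip at (66,92), and the reader's front edge spans (217–330,158). Reader yaw is 0.184 and its origin is at about (581,-21.4). Next I'll go above the spatula.

Call:
{"method": "carry_out", "body": {
  "moves": "8.5 -0.4 -4.7 2.7 0; 8.5 -0.4 -4.7 2.7 0; 8.5 -0.4 -4.7 2.7 0; 8.5 -0.4 -4.7 2.7 0; 8.5 -0.4 -4.7 2.7 0"
}}

```text
clock: 4.45
ee_pos: [433.1, 212.4, 315.4]
eef_rot: [-3.127, -0.306, -0.002]
ft_force: [0.9, -0.4, -0.7]
width: 84.9
gripper_force: 0.0
```

Call:
{"method": "carry_out", "body": {
  "moves": "8.5 -0.4 -4.7 2.7 0; 8.5 -0.4 -4.7 2.7 0; 8.5 0 0 0 0.08; 8.5 0 0 0 0"
}}

```text
clock: 4.95
ee_pos: [407.3, 302.2, 261.6]
eef_rot: [3.136, 0.184, -0.001]
ft_force: [-0.8, -0.6, -0.3]
width: 85.0
gripper_force: 0.0
```

Run:
```python
from h import *
f=wrist();W=cloud(f);np.save('w3.npy',W);I=f['img']
for q in ['spatula','blade_tip','handle_end','mat']:
    for m in env.mark_of(q,f)[:2]:
        xy=m['xy'];print(q,round(m['conf'],2),np.round(xy,1),np.round(world(f,xy),0))
for c in env.cut_out('spatula',f)[:2]:
    b=c['bbox'];m=c['region'];print('cut',c['conf'],np.round(b),m.sum())
    for lo,hi,n in [(17,30,'handle'),(7,17,'blade')]:
        k=m&(W[...,2]>lo)&(W[...,2]<hi)
        if k.sum()<30: continue
        P=W[k];r=cv2.minAreaRect(P[:,:2].astype(np.float32));u,s,vt=np.linalg.svd(P[:,:2]-P[:,:2].mean(0),full_matrices=False)
        print(n,k.sum(),np.round(r[0],1),np.round(r[1],1),'yaw',np.arctan(vt[0,1]/vt[0,0]).round(4),'z',np.median(P[:,2]).round(1),P[:,2].std().round(1))
x,y=[int(v) for v in env.find_in('spatula',f)[0]['bbox'][:2]]
cv2.imwrite('pics/w3.png',cv2.resize(I[max(0,y-130):y+130,max(0,x-130):x+130,::-1],(520,520)))
print(pose(env.state()))
```

```text
spatula 0.73 [255.1 190.1] [392. 306.  24.]
spatula 0.71 [203.7 319.1] [211. 352.  16.]
blade_tip 0.76 [253.9  49.1] [536. 324.   3.]
handle_end 0.83 [255.5 233.7] [340. 300.  23.]
handle_end 0.63 [179.8 297.4] [232. 387.   5.]
mat 0.98 [267.1 153.1] [431. 297.   3.]
cut 0.96 [191. 310.  38.  35.] 680
handle 418 [217.9 370.3] [44.8 17.5] yaw 0.8152 z 20.7 1.1
blade 180 [224.3 366.1] [47.5 13.7] yaw 0.8906 z 11.8 2.8
cut 0.64 [255. 145.  21. 189.] 3170
handle 1405 [431.  308.4] [194.9  17.7] yaw 0.1049 z 23.6 1.5
blade 1696 [483.  314.4] [100.7  19.2] yaw 0.1055 z 15.0 0.8
(array([408.09082864, 301.2226435 , 262.27157582]), array([[ 9.93489073e-01,  1.13925444e-01,  6.73953466e-04],
       [ 1.13925267e-01, -9.93489279e-01,  2.94818156e-04],
       [ 7.03152833e-04, -2.16118288e-04, -9.99999729e-01]]))
```

View pics/w3.png

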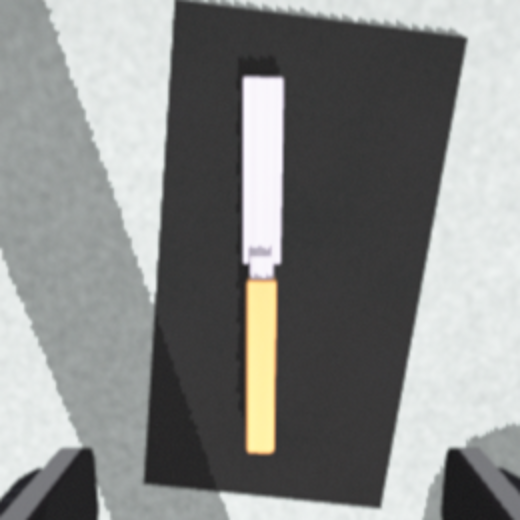

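The crop shows a wooden handle (260,280–450) and a steel blade (262,75–265) on the black mat, so this is the spatula. Handle top is z≈23 and blade top z≈14, which agrees with the text. I'll descend now.

Call:
{"method": "carry_out", "body": {
  "moves": "6 0.28 -0.49 4 0.01; 6 0 0 4 0; 6 0 0 4 0; 6 0 0 4 0; 6 0 0 1.5 0",
  "force": 100
}}

```text
clock: 5.92
ee_pos: [409.0, 306.1, 85.0]
eef_rot: [3.136, 0.164, -0.005]
ft_force: [0.9, 0.1, 0.9]
width: 60.2
gripper_force: 0.0
```

Call:
{"method": "carry_out", "body": {
  "moves": "6 0 0 0.5 0; 6 0 0 0.4 0; 6 0 0 0 0"
}}

```text
clock: 6.3
ee_pos: [410.5, 307.1, 78.8]
eef_rot: [-3.137, -0.165, -0.003]
ft_force: [0.1, 0.5, 0.0]
width: 60.0
gripper_force: 0.0
```

Call:
{"method": "carry_out", "body": {
  "moves": "1.2 0 0 0.1 0; 1.2 0 0 0 0; 1.2 0 0 0 0; 1.2 0 0 0 0; 1.2 0 0 0 0",
  "force": 100
}}

```text
clock: 6.92
ee_pos: [410.1, 307.0, 77.6]
eef_rot: [-3.137, -0.165, -0.001]
ft_force: [-0.5, -0.2, 5.5]
width: 13.5
gripper_force: 89.3
```

Call:
{"method": "carry_out", "body": {
  "moves": "1.2 0 0 0 0; 0.8 0 0 -0.5 0; 0.8 0 0 -1.5 0; 0.8 0 0 -3 0; 0.8 0 0 0 0"
}}

```text
clock: 7.55
ee_pos: [411.5, 307.6, 129.7]
eef_rot: [-3.135, -0.165, -0.008]
ft_force: [-0.6, -0.6, -0.8]
width: 13.6
gripper_force: 97.7
```

Grasped and lifted. Now I'll carry it high to a point in front of the reader.

Call:
{"method": "carry_out", "body": {
  "moves": "0.8 -1.2 4.5 -1.3 0; 0.8 -1.2 4.5 -1.3 0; 0.8 -1.2 4.5 -1.3 0; 0.8 -1.2 4.5 -1.3 0; 0.8 -1.2 4.5 -1.3 0"
}}

```text
clock: 8.18
ee_pos: [373.1, 75.5, 192.0]
eef_rot: [3.137, 0.165, -0.0]
ft_force: [0.6, 0.3, -0.8]
width: 13.8
gripper_force: 98.0
```

Call:
{"method": "carry_out", "body": {
  "moves": "0.8 -1.2 4.5 0 0; 0.8 -1.2 4.5 0 0; 0.8 -1.2 4.5 0 0; 0.8 0 0 0 -0.079; 0.8 0 0 0 0"
}}

```text
clock: 8.8
ee_pos: [351.7, -61.6, 191.6]
eef_rot: [-3.128, -0.284, 0.001]
ft_force: [0.9, -0.9, -1.1]
width: 13.7
gripper_force: 98.1
```

```bash
cat >> h.py <<'E'
O=np.array([581.,-21.4]);yr=.184;cr,sr=np.cos(yr),np.sin(yr);RR=np.array([[cr,-sr],[sr,cr]])
def rd(P): P=np.asarray(P);return np.r_[RR.T@(P[:2]-O),P[2]]
def go(rx,ry,z):  # tool-frame cm to bring TCP to reader coords
    s=env.state();p,R=pose(s)
    w=np.r_[O+RR@[rx,ry],z];yaw=np.arctan2(R[1,0],R[0,0])
    print('tcp in reader',np.round(rd(p),1),'yaw',yaw.round(4),'turn',round(yaw-yr,4),'shift cm',np.round(R.T@(w-p)/10,2))
E
python3 - <<'E'
from h import *
go(-232,0,195)
for n in ['wrist','top','scene']:
    f=wrist() if n=='wrist' else env.grab_frame(n)
    W=cloud(f)
    for q in ['blade_tip','handle_end']:
        for m in env.mark_of(q,f)[:2]:
            xy=m['xy'];print(n,q,round(m['conf'],2),np.round(xy,1),np.round(rd(world(f,xy)),0),np.round(rd(onz(f,xy,130)),1))
    for c in env.cut_out('spatula',f)[:2]:
        m=c['region'];P=W[m];P=P[np.isfinite(P[:,0])];Q=np.array([rd(p) for p in P])
        Q=Q[(Q[:,2]>105)&(Q[:,2]<155)&(abs(Q[:,1])<40)&(Q[:,0]>-210)&(Q[:,0]<-100)]
        print(n,'cut',round(c['conf'],2),len(Q),np.round(c['bbox']))
        if len(Q)>40:
            print(np.polyfit(Q[:,0],Q[:,1],1).round(3),'z fit',np.polyfit(Q[:,0],Q[:,2],1).round(3),'x',np.percentile(Q[:,0],[1,50,99]).round(1),'med',np.median(Q,0).round(1))
    if n=='wrist': cv2.imwrite('pics/w4.png',f['img'][:,:,::-1])
E
```

```text
tcp in reader [-232.8    2.4  191.6] yaw 0.1812 turn -0.0028 shift cm [ 0.08  0.24 -0.34]
wrist cut 0.76 9289 [260. 162.  50. 323.]
[-0.003  1.629] z fit [-3.20000e-02  1.24185e+02] x [-209.4 -159.9 -122.7] med [-159.9    2.1  129.1]
top blade_tip 0.8 [182.4 296.9] [-376.  257.  533.] [-422.4  323.6  130. ]
top blade_tip 0.61 [260.5 177.6] [-85.  -3.  31.] [-95.8   2.8 130. ]
top handle_end 0.7 [138.7 256.4] [-270.  464.   21.] [-268.7  437.1  130. ]
top handle_end 0.47 [271.7 243.4] [-318.    3.    0.] [-313.2   10.   130. ]
top cut 0.64 43 [266. 211.  22.  61.]
[ -0.144 -12.192] z fit [-7.40000e-02  1.19959e+02] x [-135.8 -121.6 -109.8] med [-121.6    5.5  129.5]
top cut 0.52 0 [157. 273.  34.  34.]
scene blade_tip 0.7 [220.8 113.2] [-193.    0.  349.] [-339.6  229.2  130. ]
scene blade_tip 0.69 [252.  182.3] [-110.   10.  128.] [-109.5    8.1  130. ]
scene handle_end 0.7 [272.7 110.6] [-264.  464.    3.] [-197.6  319.2  130. ]
scene handle_end 0.62 [194.7 160.3] [-292.    1.  138.] [-297.6    7.5  130. ]
scene cut 0.69 0 [248. 110.  47.   6.]
```

View pics/w4.png

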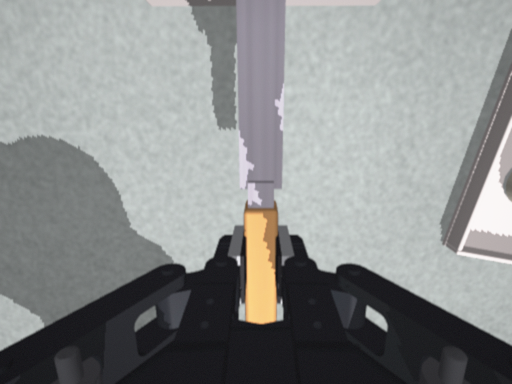

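The spatula sits straight in the grip, with the blade running from (260,205) up to the image top and aligned with the reader's axis. The blade centre is about 64.5 mm below the TCP. I'll lower it to slot height and check before inserting.

Call:
{"method": "carry_out", "body": {
  "moves": "0.8 0 0.24 2.5 0; 0.8 0 0 2 0; 0.8 0 0 0.67 0; 0.8 0 0 0 0; 0.8 0 0 0 0"
}}

```text
clock: 10.02
ee_pos: [353.0, -63.8, 140.8]
eef_rot: [3.128, 0.288, 0.002]
ft_force: [0.7, -0.1, -0.5]
width: 13.2
gripper_force: 98.1
```

Run:
```python
from h import *
go(-232,0,140)
f=wrist();W=cloud(f)
Q=((W-np.r_[O,0]).reshape(-1,3))@np.block([[RR,np.zeros((2,1))],[np.zeros((1,2)),np.ones((1,1))]])
B=Q[(Q[:,2]>66)&(Q[:,2]<90)&(abs(Q[:,1])<14)&(Q[:,0]>-200)&(Q[:,0]<-100)]
print(len(B),'z fit',np.polyfit(B[:,0],B[:,2],1).round(4),'y',np.polyfit(B[:,0],B[:,1],1).round(4))
for a in range(-200,-95,10):
    b=B[abs(B[:,0]-a)<5]; print(a,len(b),b[:,2].mean().round(1) if len(b) else '',np.percentile(b[:,1],[2,98]).round(1) if len(b) else '')
D=Q[(abs(Q[:,0]+78)<5)&(abs(Q[:,1])<60)];print('deck',len(D),np.median(D[:,2]) if len(D) else 0)
```

```text
tcp in reader [-231.9    0.   140.8] yaw 0.1838 turn -0.0002 shift cm [-0.01  0.    0.08]
8696 z fit [-1.04000e-02  7.67299e+01] y [ 2.000e-04 -2.132e-01]
-200 498 80.6 [-9.6  9. ]
-190 895 78.2 [-9.8  9.3]
-180 962 78.3 [-10.    9.4]
-170 1014 78.2 [-9.8  9.3]
-160 1102 78.2 [-10.    9.5]
-150 1137 78.3 [-9.9  9.3]
-140 1237 78.2 [-9.8  9.5]
-130 1301 78.2 [-9.7  9.3]
-120 550 78.2 [-9.8  9.3]
-110 0  
-100 0  
deck 0 0
```

Call:
{"method": "carry_out", "body": {
  "moves": "0.8 1 0 0.1 0; 0.8 1.5 0 0 0; 0.8 1.0 0 0 0; 0.8 0 0 0 0"
}}

```text
clock: 10.58
ee_pos: [388.0, -57.1, 139.2]
eef_rot: [3.128, 0.29, 0.001]
ft_force: [0.1, 0.7, -1.9]
width: 13.7
gripper_force: 98.1
```

Call:
{"method": "carry_out", "body": {
  "moves": "0.8 1 0 0 0; 0.8 1 0 0 0; 0.8 1 0 0 0; 0.8 1 0 0 0; 0.8 0 0 0 0"
}}

```text
clock: 11.2
ee_pos: [427.2, -49.9, 139.2]
eef_rot: [3.128, 0.289, 0.001]
ft_force: [0.1, -0.6, -0.6]
width: 13.7
gripper_force: 98.1
```

Run:
```python
from h import *
go(-157,0,139)
f=env.grab_frame('scene');cv2.imwrite('pics/s5.png',cv2.resize(f['img'][130:280,180:380,::-1],(800,600),interpolation=cv2.INTER_CUBIC))
```

```text
tcp in reader [-156.4    0.2  139.2] yaw 0.1844 turn 0.0004 shift cm [-0.06  0.02  0.02]
```

View pics/s5.png

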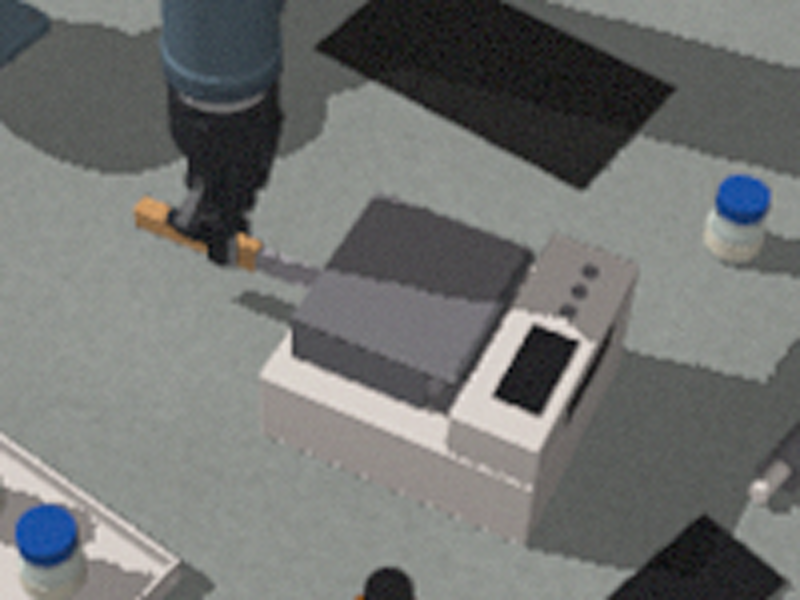

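The blade is in the slot at about (300,275) in the crop, with the lip over it. Now I'll lift gently.

Call:
{"method": "carry_out", "body": {
  "moves": "0.8 0 0 -0.5 0; 0.8 0 0 -0.7 0; 0.8 0 0 -0.8 0; 0.8 0 0 -0.8 0; 0.8 0 0 -0.8 0"
}}

```text
clock: 11.88
ee_pos: [426.4, -49.9, 176.0]
eef_rot: [3.128, 0.288, 0.001]
ft_force: [-0.3, 0.7, -3.8]
width: 13.7
gripper_force: 98.0
```

Call:
{"method": "carry_out", "body": {
  "moves": "0.8 0 0 -0.9 0; 0.8 0 0 -0.9 0; 0.8 0 0 -0.9 0; 0.8 0.1 0 -0.9 0; 0.8 0.2 0 -0.9 0"
}}

```text
clock: 12.5
ee_pos: [429.4, -49.3, 220.9]
eef_rot: [3.128, 0.288, 0.001]
ft_force: [1.7, -0.7, -2.6]
width: 13.6
gripper_force: 98.0
```

Call:
{"method": "carry_out", "body": {
  "moves": "0.8 0.2 0 -0.9 0; 0.8 0.2 0 -0.9 0; 0.8 0.3 0 -0.9 0; 0.8 0.3 0 -0.9 0; 0.8 0 0 -0.3 0"
}}

```text
clock: 13.12
ee_pos: [439.5, -47.5, 259.8]
eef_rot: [3.128, 0.289, 0.001]
ft_force: [3.4, 0.8, -4.7]
width: 13.4
gripper_force: 97.8
```

Run:
```python
from h import *
go(-157,0,260)
f=env.grab_frame('scene');W=cloud(f);cv2.imwrite('pics/s6.png',cv2.resize(f['img'][100:250,180:380,::-1],(600,450),interpolation=cv2.INTER_CUBIC))
for q in ['hood_lip']:
    for m in env.mark_of(q,f)[:2]: print(q,m['conf'],m['xy'],np.round(rd(world(f,m['xy'])),0))
```

```text
tcp in reader [-1.439e+02  2.000e-01  2.598e+02] yaw 0.184 turn -0.0 shift cm [-1.31  0.02 -0.03]
hood_lip 0.93 [273.7, 178.9] [-34. -15. 203.]
hood_lip 0.38 [284.2, 226.5] [ 20. -51.  75.]
```

View pics/s6.png

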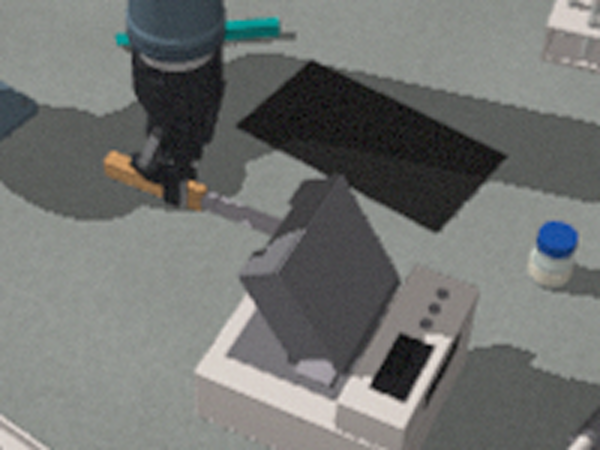

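The hood is about 1 rad open, with the blade under the lip at (270,225). Now I'll push back against the inside of the hood's top.

Call:
{"method": "carry_out", "body": {
  "moves": "0.8 0.8 0 0 0; 0.8 1 0 0 0; 0.8 1 0 0 0; 0.8 1 0 0 0; 0.8 1 0 0 0"
}}

```text
clock: 13.85
ee_pos: [487.0, -38.6, 259.2]
eef_rot: [-3.128, -0.288, 0.0]
ft_force: [-2.8, -0.5, -0.5]
width: 13.6
gripper_force: 98.4
```

Call:
{"method": "carry_out", "body": {
  "moves": "0.8 1 0 0 0; 0.8 0.8 0 0 0; 0.8 0.6 0 0 0; 0.8 0.4 0 0 0; 0.8 0.2 0 0 0"
}}

```text
clock: 14.48
ee_pos: [515.9, -33.2, 259.2]
eef_rot: [3.128, 0.288, 0.0]
ft_force: [-2.1, -0.8, -0.4]
width: 13.3
gripper_force: 98.4
```

Call:
{"method": "carry_out", "body": {
  "moves": "0.8 0.2 0 0 0; 0.8 0.2 0 0 0; 0.8 0.1 0 0 0; 0.8 0 0 0 0"
}}

```text
clock: 14.98
ee_pos: [519.3, -32.5, 258.8]
eef_rot: [-3.128, -0.288, 0.006]
ft_force: [-5.9, -1.9, 0.4]
width: 13.6
gripper_force: 98.6
```

Call:
{"method": "carry_out", "body": {
  "moves": "0.8 0.1 0 0 0; 0.8 0.1 0 0 0; 0.8 0 0 0 0"
}}

```text
clock: 15.35
ee_pos: [519.7, -32.3, 258.5]
eef_rot: [-3.128, -0.288, 0.012]
ft_force: [-12.3, -3.4, 3.7]
width: 13.8
gripper_force: 98.9
```

Force rose to 12 N, so the hood is at its stop. I'll retract.

Call:
{"method": "carry_out", "body": {
  "moves": "0.8 -0.6 0 0 0; 0.8 -2 0 0 0; 0.8 -2.8 0 0 0; 0.8 -2.8 0 0 0; 0.8 -3 0 0 0"
}}

```text
clock: 15.98
ee_pos: [412.2, -52.5, 259.4]
eef_rot: [3.128, 0.289, 0.003]
ft_force: [-0.7, -0.6, -1.0]
width: 13.6
gripper_force: 98.4
```

Run:
```python
from h import *
go(-180,36,165)
for n in ['scene','top','wrist']:
    f=wrist() if n=='wrist' else env.grab_frame(n);W=cloud(f)
    for q in ['hood_lip','lever_tip','blade_tip','hood_axis']:
        for m in env.mark_of(q,f)[:2]: print(n,q,round(m['conf'],2),np.round(m['xy']),np.round(rd(world(f,m['xy'])),0),np.round(rd(onz(f,m['xy'],100)),0))
    Q=((W-np.r_[O,0]).reshape(-1,3))@np.block([[RR,np.zeros((2,1))],[np.zeros((1,2)),np.ones((1,1))]])
    L=Q[(Q[:,2]>88)&(Q[:,2]<110)&(abs(Q[:,1])<60)&(Q[:,0]>-50)&(Q[:,0]<35)];print(n,len(L),np.percentile(L,[5,50,95],axis=0).round(1).tolist() if len(L) else '')
    H=Q[(Q[:,2]>130)&(Q[:,2]<225)&(abs(Q[:,1])<55)&(Q[:,0]>20)&(Q[:,0]<110)]
    if len(H)>50: print('hood x vs z',np.polyfit(H[:,2],H[:,0],1).round(3),len(H))
    if n=='scene': cv2.imwrite('pics/s7.png',cv2.resize(f['img'][100:250,180:380,::-1],(800,600),interpolation=cv2.INTER_CUBIC))
```

```text
tcp in reader [-171.6    0.3  259.4] yaw 0.184 turn 0.0 shift cm [-0.85 -3.58  9.44]
scene hood_lip 0.75 [304. 177.] [ 46.  -6. 242.] [  2. 122. 100.]
scene blade_tip 0.73 [272. 177.] [-118.  160.    3.] [-81.  76. 100.]
scene hood_axis 0.59 [306. 206.] [ 55.   9. 119.] [ 50.  24. 100.]
scene 4 [[-12.0, 25.8, 102.3], [-11.7, 27.8, 106.8], [-10.7, 32.3, 107.3]]
hood x vs z [ 0.18  31.695] 98
top hood_lip 0.8 [254. 134.] [ 50.  -5. 138.] [ 58.  -8. 100.]
top lever_tip 0.6 [241. 158.] [-10.  50.  72.] [-15.  51. 100.]
top blade_tip 0.6 [184. 295.] [-386.  272.  406.] [-420.  322.  100.]
top hood_axis 0.96 [252. 138.] [54. -0. 63.] [ 46.   2. 100.]
top 16 [[-17.3, 30.9, 97.8], [-12.7, 38.7, 103.7], [-8.3, 45.1, 107.6]]
hood x vs z [ 0.158 27.791] 81
wrist 0
```

View pics/s7.png

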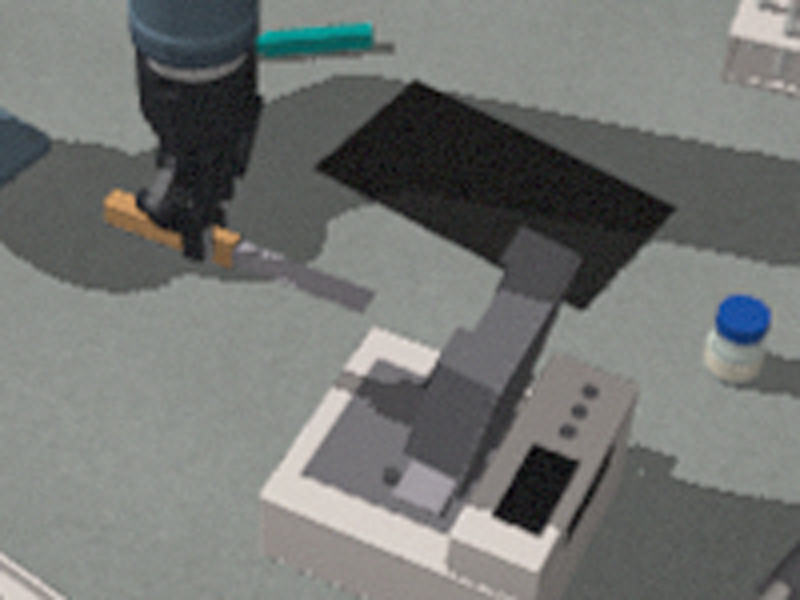

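The hood is fully back, leaning about 10° past upright. The lever bar is at about reader (-12,37,101), near (400,375) in the crop. I'll line the blade up with the lever.

Call:
{"method": "carry_out", "body": {
  "moves": "0.8 0 -1.2 1 0; 0.8 0 -1.2 2.5 0; 0.8 0 -1.2 3 0; 0.8 0 0 2.2 0; 0.8 0 0 0.9 0"
}}

```text
clock: 17.35
ee_pos: [404.8, -16.0, 161.7]
eef_rot: [-3.127, -0.289, 0.004]
ft_force: [0.1, 0.3, -0.5]
width: 13.7
gripper_force: 98.4
```

Call:
{"method": "carry_out", "body": {
  "moves": "0.8 1 0 0 0; 0.8 1 0 0 0; 0.8 1 0 0 0; 0.8 0.5 0 0 0; 0.8 0.5 0 0 0"
}}

```text
clock: 17.98
ee_pos: [445.1, -9.6, 163.1]
eef_rot: [-3.128, -0.289, 0.002]
ft_force: [-2.0, 0.4, -1.3]
width: 13.5
gripper_force: 98.4
```

Run:
```python
from h import *
go(-115,36,163.5)
```

```text
tcp in reader [-131.5   36.5  163.1] yaw 0.184 turn -0.0 shift cm [ 1.65  0.05 -0.04]
```

Contact is light, at 2 N. I'll push on to the stop.

Call:
{"method": "carry_out", "body": {
  "moves": "0.8 0.4 0 0 0; 0.8 0.4 0 0 0; 0.8 0.4 0 0 0; 0.8 0.3 0 0 0; 0.8 0 0 0 0"
}}

```text
clock: 18.6
ee_pos: [459.5, -6.9, 162.8]
eef_rot: [-3.128, -0.289, 0.003]
ft_force: [-4.2, -0.7, -1.9]
width: 13.8
gripper_force: 98.1
```

Call:
{"method": "carry_out", "body": {
  "moves": "0.8 0.2 0 0 0; 0.8 0.1 0 0 0; 0.8 0 0 0 0"
}}

```text
clock: 18.98
ee_pos: [461.4, -6.4, 162.6]
eef_rot: [-3.128, -0.288, 0.006]
ft_force: [-8.1, -1.9, -1.8]
width: 13.9
gripper_force: 98.1
```

Call:
{"method": "carry_out", "body": {
  "moves": "0.8 0.15 0 0 0; 0.8 0 0 0 0"
}}

```text
clock: 19.23
ee_pos: [461.8, -6.1, 162.3]
eef_rot: [-3.127, -0.289, 0.01]
ft_force: [-11.9, -1.8, -1.2]
width: 13.7
gripper_force: 98.3
```

Run:
```python
from h import *
go(-115,36,163.5)
f=env.grab_frame('top');W=cloud(f)
Q=((W-np.r_[O,0]).reshape(-1,3))@np.block([[RR,np.zeros((2,1))],[np.zeros((1,2)),np.ones((1,1))]])
L=Q[(Q[:,2]>88)&(Q[:,2]<112)&(abs(Q[:,1]-36)<15)&(Q[:,0]>-40)&(Q[:,0]<35)];print(L[np.argsort(L[:,0])].round(0).tolist())
```

```text
tcp in reader [-114.4   36.8  162.3] yaw 0.184 turn 0.0 shift cm [-0.06  0.08 -0.12]
[[-1.0, 29.0, 97.0], [-1.0, 36.0, 101.0], [0.0, 32.0, 90.0], [2.0, 28.0, 98.0], [2.0, 32.0, 100.0], [4.0, 35.0, 95.0], [4.0, 38.0, 97.0], [5.0, 45.0, 99.0], [5.0, 41.0, 95.0], [5.0, 31.0, 100.0], [6.0, 38.0, 103.0], [7.0, 44.0, 106.0], [8.0, 34.0, 91.0], [9.0, 41.0, 94.0], [9.0, 34.0, 105.0], [9.0, 30.0, 101.0], [9.0, 37.0, 107.0], [10.0, 40.0, 103.0], [11.0, 44.0, 102.0], [11.0, 30.0, 106.0], [12.0, 33.0, 106.0], [13.0, 36.0, 105.0], [13.0, 40.0, 107.0], [13.0, 43.0, 108.0], [15.0, 46.0, 103.0], [15.0, 29.0, 102.0], [16.0, 32.0, 101.0]]
```

The lever stopped hard at 12 N with the bar at x≈12, which is its stop. I'll retract and carry the spatula back towards the mat.

Call:
{"method": "carry_out", "body": {
  "moves": "0.8 -1.6 0 0 0; 0.8 -1.8 0 0 0; 0.8 -2 0 0 0; 0.8 -2 0 -1.5 0; 0.8 -2 0 -2.5 0.079"
}}

```text
clock: 19.9
ee_pos: [372.2, -23.6, 204.0]
eef_rot: [3.137, 0.161, 0.005]
ft_force: [1.0, 0.6, -0.4]
width: 13.5
gripper_force: 98.4
```

```bash
cat >> h.py <<'E'
def gow(x,y,z,yw):
    p,R=pose(env.state());yaw=np.arctan2(R[1,0],R[0,0])
    print('tcp',p.round(1),'turn',round(yaw-yw,4),'shift cm',np.round(R.T@(np.array([x,y,z])-p)/10,2))
E
python3 - <<'E'
from h import *
gow(410,307,140,.105)
f=env.grab_frame('top');W=cloud(f)
Q=((W-np.r_[O,0]).reshape(-1,3))@np.block([[RR,np.zeros((2,1))],[np.zeros((1,2)),np.ones((1,1))]])
L=Q[(Q[:,2]>88)&(Q[:,2]<112)&(abs(Q[:,1]-36)<15)&(Q[:,0]>-40)&(Q[:,0]<35)];print(len(L),np.median(L,axis=0).round(1))
E
```

```text
tcp [372.2 -23.6 204. ] turn -0.0023 shift cm [  7.13 -32.51   6.4 ]
17 [-13.   37.7 103.6]
```

The lever has sprung back to x≈-13. I'll carry on to the mat.

Call:
{"method": "carry_out", "body": {
  "moves": "0.8 1 -4.64 0 0; 0.8 1 -4.64 0 0; 0.8 1 -4.64 0 0; 0.8 1 -4.64 0 0; 0.8 1 -4.64 0.8 0"
}}

```text
clock: 20.58
ee_pos: [399.4, 214.9, 196.5]
eef_rot: [-3.135, -0.165, -0.011]
ft_force: [0.5, 0.1, -1.1]
width: 13.4
gripper_force: 98.6
```

Call:
{"method": "carry_out", "body": {
  "moves": "0.8 1 -4.64 1.5 0; 0.8 1 -4.64 2 0; 0.8 0 0 2 0; 0.8 0 0 2 0; 0.8 0 0 0 0"
}}

```text
clock: 21.2
ee_pos: [407.7, 307.3, 119.4]
eef_rot: [-3.137, -0.165, 0.0]
ft_force: [-1.1, 0.1, -0.6]
width: 13.6
gripper_force: 98.6
```

Run:
```python
from h import *
gow(410,307,79,.105)
f=wrist();W=cloud(f);Y=np.arctan2(*pose(env.state())[1][1::-1,0])
p,R=pose(env.state());Q=(W.reshape(-1,3)-p)@R
B=Q[(abs(Q[:,1])<9)&(Q[:,0]>40)&(Q[:,0]<110)&(Q[:,2]>50)&(Q[:,2]<75)]
print(len(B),'depth below tcp',np.polyfit(B[:,0],B[:,2],1).round(4))
```

```text
tcp [407.7 307.3 119.4] turn 0.0003 shift cm [0.23 0.06 4.04]
7048 depth below tcp [1.80000e-03 6.36195e+01]
```

Call:
{"method": "carry_out", "body": {
  "moves": "0.8 0.2 0 2 0; 0.8 0 0 1.5 0; 0.8 0 0 0.4 0; 0.8 0 0 0.1 0; 0.8 0 0 0 0"
}}

```text
clock: 21.88
ee_pos: [410.0, 307.3, 80.7]
eef_rot: [-3.137, -0.165, -0.001]
ft_force: [-0.3, 1.0, -0.5]
width: 13.6
gripper_force: 98.6
```

Call:
{"method": "carry_out", "body": {
  "moves": "0.8 0 0 0.1 0; 0.8 0 0 0.05 0; 0.8 0 0 0 0"
}}

```text
clock: 22.25
ee_pos: [409.6, 307.2, 78.8]
eef_rot: [-3.137, -0.165, -0.0]
ft_force: [0.6, 0.2, -0.6]
width: 13.8
gripper_force: 98.6
```

Call:
{"method": "carry_out", "body": {
  "moves": "0.8 0 0 0.08 0; 0.8 0 0 0.05 0; 0.8 0 0 0 0"
}}

```text
clock: 22.62
ee_pos: [409.6, 307.2, 77.6]
eef_rot: [-3.137, -0.165, -0.0]
ft_force: [-1.3, 0.3, 3.6]
width: 13.7
gripper_force: 99.2
```

It's touching the mat, so I'll release and rise.

Call:
{"method": "carry_out", "body": {
  "moves": "2.5 0 0 0 0; 4 0 0 0 0; 5 0 0 0 0; 5 0 0 0 0; 5 0 0 0 0"
}}

```text
clock: 23.25
ee_pos: [409.7, 307.2, 77.4]
eef_rot: [-3.137, -0.164, 0.0]
ft_force: [0.6, -0.3, -0.7]
width: 50.3
gripper_force: 0.0
```

Call:
{"method": "carry_out", "body": {
  "moves": "5 0 0 -1 0; 5 0 0 -3 0; 5 0 0 -5 0; 5 0 0 -5 0; 5 0 0 -5 0"
}}

```text
clock: 23.88
ee_pos: [409.4, 307.1, 269.8]
eef_rot: [-3.137, -0.165, -0.001]
ft_force: [1.2, 0.3, 0.3]
width: 49.9
gripper_force: 0.0
```

Run:
```python
from h import *
f=wrist();W=cloud(f);c=None
for c in env.cut_out('spatula',f)[:3]:
    m=c['region'];P=W[m];P=P[np.isfinite(P[:,0])]
    b=P[(P[:,2]>8)&(P[:,2]<18)];h=P[P[:,2]>18];print(c['conf'],np.median(b,0).round(1),np.median(h,0).round(1) if len(h) else '')
f=env.grab_frame('scene');W=cloud(f)
Q=((W-np.r_[O,0]).reshape(-1,3))@np.block([[RR,np.zeros((2,1))],[np.zeros((1,2)),np.ones((1,1))]])
H=Q[(Q[:,2]>130)&(Q[:,2]<225)&(abs(Q[:,1])<55)&(Q[:,0]>20)&(Q[:,0]<110)];print(np.polyfit(H[:,2],H[:,0],1).round(3))
cv2.imwrite('pics/s8.png',cv2.resize(f['img'][:,:,::-1],(768,576)))
```

```text
0.78 [490.5 315.5  15.1] [391.1 305.2  23.7]
0.73 [217.1 357.6  12.7] [216.5 359.7  20.2]
[ 0.181 31.556]
```

View pics/s8.png

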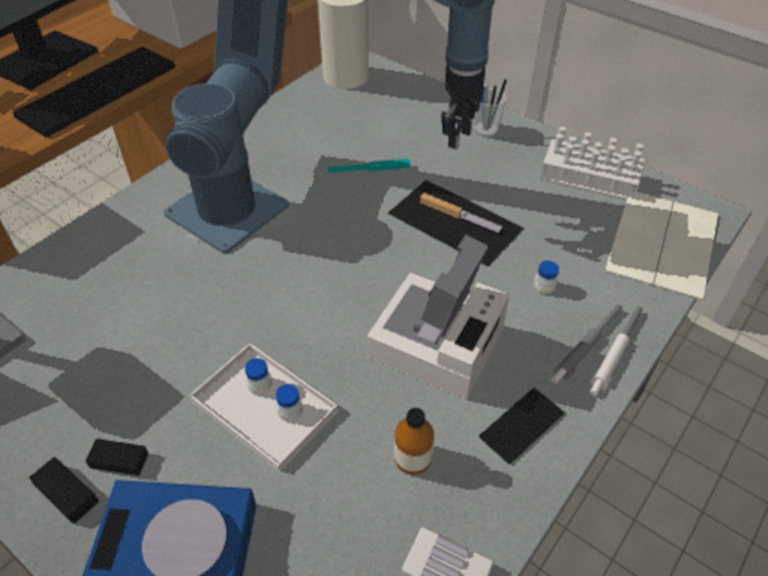

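The spatula lies flat on the mat at (460,212), and the hood is open at (452,290). The jars at (256,375), (288,402) and (546,277) and the bottle at (413,442) are standing where they were.

```bash
python3 -c "
from station import env
print(env.hand_in())"
```

```text
the job is handed in; nothing more can be done
None
```

The job is done and handed in at about 24 s on the robot's clock: I pried the hood open to its stop with the spatula, pushed the lever to its stop and it sprang back, and laid the spatula flat on the mat with the jars and bottle undisturbed.

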